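# Galls out from behind the jars

### The arm

A 7-joint arm with a two-finger parallel gripper is mounted at the origin on the work surface. World frame = base frame: x ahead of the robot, y to its left, z up, the work surface at z = 0. Lengths are in m, angles in rad, forces in N, time in s.
With the tool pointing down it reaches from about 0.4 to 0.85 m from the base axis. Payload 4.4 kg.
Tool frame: the origin (TCP) lies at the very end of the fingers, on their centre line; the grasp point (between the pads) lies ctrl.tcp_to_grasp behind it (ctrl.tcp_to_grasp is the distance from the TCP to the grasp point, in m); z points along the fingers, y is the line along which they close (so a half turn about z gives the same grasp; the last joint's range is limited). The gripper opens to 94 mm and grips with 3 to 60 N. Pads are 16 mm wide; open, the fingers measure 119 mm over their backs; the gripper's body (75 mm by 177 mm) begins 78 mm behind the grasp point.
Start: joints at [1.077, 0.628, 0.038, 1.517, -0.027, 0.996, -0.02], TCP at [0.27, -0.591, 0.205] pointing down, gripper open.
Joint ranges: [-3.06, 3.06], [-0.37, 2.12], [-1.25, 1.32], [0.18, 2.47], [-1.1, 4.24], [0.23, 1.98], [-2.94, 2.94]. Speed limits (rad/s): [2.57, 2.57, 3.14, 3.14, 3.14, 3.14, 3.14].

### API

Orientations are given as [roll, pitch, yaw] about the fixed x, y, z axes, in that order (R = Rz(yaw) Ry(pitch) Rx(roll)).
In Python, from plant import ctrl gives the robot as it stands.
- The arm moves only by the shell command python3 -m jog 'ROWS' [OPENING] [FORCE]. ROWS is JSON, a list of rows, each a list of 2 entries, a list of its own where there are three numbers: the shift along the tool's x, y, z in cm, then the turn about the tool's z in rad. A call has exactly 8 rows; each row shifts and turns the commanded pose from where the row before left it, along the tool's axes as they then stand; what a row does not reach is not made up. A row lasts 1/10 s, in which the tool goes at most 50 mm and 8.59 degrees, less where a joint would pass 70% of its speed; a pose out of reach is approached as far as the arm can. A call with a gripper value outside its range is refused whole. OPENING is the gripper command: -1 is shut, 1 is fully open, values between are in proportion, set as the call begins (- or left out, the last holds). The fingers move at their own pace and stop on an object; FORCE is the grip in N (left out, the last holds). Time passes only in rows, so rows that do not move let the fingers close, or fill a call up. It gives the time, the measured TCP pose, the force, the opening and the grip force at its end, in the units of the state.
- ctrl.sense(): the state, without advancing time (a new reading comes with each control period).
- ctrl.get_image(name): name is "scene" or "side" or "wrist"; returns a dict with "img" (420x560x3 uint8, red, green, blue), "fx", "fy", "cx", "cy" (pixels), "T" (4x4, takes a point from camera to world coordinates). Camera axes: x right, y up, looking along -z (the intrinsics and any distortion apply to the point x, -y, -z); pixel columns grow to the right and rows downward; lengths in m; the calibration is good to about 2 mm. A picture is of the moment at which its call begins. There is no depth.
- ctrl.hand_in(): hands the job in; it is judged then, once.
Trained networks look in a picture, given as the dict that the camera call returned (one of the last four; its "shot" number tells which), for a name from the list of things; names that differ only in an ending like _2 or _b are one class to them, and where a whole thing is asked for, a point or a joint stands for the part that bears it (a point fixed in the world has none). Each returns a list of dicts, best first, with "p" (0 to 1); they miss things now and then, are a little off and sometimes report something else, mostly with a low value. They report only what shows in the picture. A call takes as long as a camera call.
- ctrl.outline_of(picture, query): "mask" (420x560 bool, what is visible of it).
- ctrl.tip_of(picture, query): "centre" ([x, y, z] in m, in world coordinates, good to about 4 mm: a listed point, or the origin of a listed thing).
The state is a dict: "t": time; "joint_pos": joint angles; "joint_vel": joint speeds; "effort": joint torques, N m; "tcp_pos": TCP position; "tool_rot": TCP orientation; "ft_force": force on the tool from outside, world axes, zero at the start; "wrist_torque": the same for the moment, N m; "gripper_width": opening from 0.0 (shut) to 1.0 (fully open); "gripper_force": force on a finger pad.
Only numpy, scipy, OpenCV 4.12 (cv2) and the standard library are available. Lean on these libraries where they do the work, as an engineer would, in place of code of your own. Each camera call takes 0.05 s, during which the arm holds its last target. There are 200 camera calls.

### The job

Clear both specimen jars out of the white tray and stand them on the steel side tray, then fetch the two oak galls from behind: seat the pale gall in the dimple of the black block and the dark gall in the dimple of the white block, so that they stop rolling and show up under the microscope. Only when both galls are seated, put each jar back upright in the middle of the pad of its lid's colour. Keep the jars upright, drop no gall on the bench, and leave the green flask alone.

Things in the scene. Friction and masses are not known exactly. Their poses are not given: they have to be found in the camera images.
- jar_blue: Specimen jar: upright amber cylinder 58 mm across with a paper band and a blue screw lid (56 mm across, the top 22 mm), 120 mm high in all, about 0.16 kg. Origin: centre of its underside; z up its axis. Starts standing on the blue pad, nearer the robot than the two galls.
- jar_red: Specimen jar: upright amber cylinder 58 mm across with a paper band and a red screw lid (56 mm across, the top 22 mm), 120 mm high in all, about 0.16 kg. Origin: centre of its underside; z up its axis. Starts standing on the red pad, nearer the robot than the two galls.
- gall_pale: Pale cream oak gall: firm ball 36 mm across, 14 g, slight bumps; it rolls. Origin: the ball's centre (axes turn as it rolls). Starts loose in an open glass dish (54 mm across, rim 12 mm above the bench) at the back of the white tray, centre 25 mm above the bench, about 63 mm behind a jar's axis. With the jars gone there is room from above: close along the pads' y, opened to about 60 mm.
- gall_dark: Dark brown oak gall: firm ball 36 mm across, 14 g, slight bumps; it rolls. Origin: the ball's centre (axes turn as it rolls). Starts loose in an open glass dish (54 mm across, rim 12 mm above the bench) at the back of the white tray, centre 25 mm above the bench, about 63 mm behind a jar's axis. With the jars gone there is room from above: close along the pads' y, opened to about 60 mm.
- pad_blue: Blue pad, 68 (x) by 88 (y) by 4 mm, fixed on the floor of the white tray; home of the jar with the blue lid, which stands on it at the start (the pad's coloured ends show left and right). Origin: centre of its underside; a jar on it has its underside 4 mm higher. x points away from the robot, y left, but for a small yaw, the same for both pads. Pads about 110 mm apart in y.
- pad_red: Red pad, 68 (x) by 88 (y) by 4 mm, fixed on the floor of the white tray; home of the jar with the red lid, which stands on it at the start (the pad's coloured ends show left and right). Origin: centre of its underside; a jar on it has its underside 4 mm higher. x points away from the robot, y left, but for a small yaw, the same for both pads. Pads about 110 mm apart in y.
- side_tray: Empty shallow stainless-steel tray, fixed, 210 mm (x) by 120 mm (y), rim 12 mm high, walls and floor 4 mm thick; stands to the left or right of the white tray, with room for both jars one behind the other along x (for instance 50 mm before and behind its centre). Origin: centre of its underside; x along its length.
- block_black: Black square block 62 x 62 x 20 mm, fixed on the 6 mm thick brown cork board, with a round dimple 25 mm across in the middle of its top. Origin: centre of its underside, z up; the top is 20 mm above it, and a seated gall has its centre about 33 mm above it. About 108 mm from the white block.
- block_white: White square block 62 x 62 x 20 mm, fixed on the 6 mm thick brown cork board, with a round dimple 25 mm across in the middle of its top. Origin: centre of its underside, z up; the top is 20 mm above it, and a seated gall has its centre about 33 mm above it. About 108 mm from the black block.
- flask: Green glass conical flask with a rubber stopper, 66 mm across the foot, 114 mm high, loose on the bench between the robot and the white tray; not to be disturbed. Origin: centre of its underside.

How it is judged:
On the way, in this order (a step that is already met when the one before it is completed fails the run):
1. both jars stand upright on the steel side tray, released, the galls not yet seated (x of jar_blue in the frame of side_tray between -0.085 and 0.085 m and y of jar_blue in the frame of side_tray between -0.04 and 0.04 m and z of jar_blue in the frame of side_tray between 0 and 0.009 m and angle between each of jar_blue, jar_red's own z axis and vertical below 0.08 rad and x of jar_red in the frame of side_tray between -0.085 and 0.085 m and y of jar_red in the frame of side_tray between -0.04 and 0.04 m and z of jar_red in the frame of side_tray between 0 and 0.009 m and contact force between the fingers and jar_blue below 0.3 N and contact force between the fingers and jar_red below 0.3 N and not ((horizontal distance between gall_pale and block_black below 0.008 m and z of gall_pale in the frame of block_black between 0.028 and 0.0355 m and linear speed of gall_pale below 0.02 m/s) or (horizontal distance between gall_dark and block_white below 0.008 m and z of gall_dark in the frame of block_white between 0.028 and 0.0355 m and linear speed of gall_dark below 0.02 m/s))), for 0.2 s.
2. pale gall seated in the black block and dark gall in the white block, released, the jars still on the side tray (horizontal distance between gall_pale and block_black below 0.008 m and z of gall_pale in the frame of block_black between 0.028 and 0.0355 m and linear speed of each of gall_pale, gall_dark below 0.02 m/s and horizontal distance between gall_dark and block_white below 0.008 m and z of gall_dark in the frame of block_white between 0.028 and 0.0355 m and contact force between the fingers and gall_pale below 0.3 N and contact force between the fingers and gall_dark below 0.3 N and x of jar_blue in the frame of side_tray between -0.085 and 0.085 m and y of jar_blue in the frame of side_tray between -0.04 and 0.04 m and z of jar_blue in the frame of side_tray between 0 and 0.009 m and angle between each of jar_blue, jar_red's own z axis and vertical below 0.08 rad and x of jar_red in the frame of side_tray between -0.085 and 0.085 m and y of jar_red in the frame of side_tray between -0.04 and 0.04 m and z of jar_red in the frame of side_tray between 0 and 0.009 m), for 0.2 s.
At the end, for the whole second after the job is handed in: The pale gall rests in the dimple of the black block and the dark gall in that of the white block (within 8 mm, sunk in); each jar stands upright on the pad of its lid's colour, within 15 mm of the middle; all released and at rest (horizontal distance between gall_pale and block_black below 0.008 m and z of gall_pale in the frame of block_black between 0.028 and 0.0355 m and linear speed of each of gall_pale, gall_dark, jar_blue, jar_red below 0.02 m/s and horizontal distance between gall_dark and block_white below 0.008 m and z of gall_dark in the frame of block_white between 0.028 and 0.0355 m and horizontal distance between jar_blue and pad_blue below 0.015 m and z of jar_blue in the frame of pad_blue between 0.001 and 0.007 m and angle between each of jar_blue, jar_red's own z axis and vertical below 0.08 rad and horizontal distance between jar_red and pad_red below 0.015 m and z of jar_red in the frame of pad_red between 0.001 and 0.007 m and contact force between the fingers and jar_blue below 0.3 N and contact force between the fingers and jar_red below 0.3 N and contact force between the fingers and gall_pale below 0.3 N and contact force between the fingers and gall_dark below 0.3 N); the robot touches nothing.
It fails at once if a jar is tipped (over 35 degrees) (angle between any of jar_blue, jar_red's own z axis and vertical above 0.61 rad).
It fails at once if a gall drops onto the bench (height (world z) of any of gall_pale, gall_dark below 0.0195 m).
It fails at once if the flask is shifted by more than 20 mm or tipped (distance of flask from where it was at the start of the episode above 0.02 m or angle between flask's own z axis and vertical above 0.3 rad).
It also fails if it takes over 134 s, if anything falls off the work surface, if the arm or the gripper's body presses on something with over 40 N, if the wrist force passes 120 N, or if a joint passes its speed limit or range.

## Working session

There is one attempt and no reset: what is moved stays moved. The work goes in short steps, Python scripts to look and compute and a shell command to move; the robot and the scene stay as the last step left them, time stands still between calls to the robot, and variables do not carry over. Pictures are saved under pics/ and viewed, at most 14 in all, crops included, and the job is handed in when it is done.

```bash
ls; mkdir -p pics; cat > h.py <<'E'
import numpy as np,cv2,json
from plant import ctrl
from scipy.spatial.transform import Rotation as R
def save(d,n): cv2.imwrite('pics/'+n+'.png',cv2.cvtColor(d['img'],cv2.COLOR_RGB2BGR))
def st():
    s=ctrl.sense(); print('t',round(s['t'],2),'tcp',np.round(s['tcp_pos'],4),'rot',np.round(s['tool_rot'],4),'F',np.round(s['ft_force'],1),'w',s['gripper_width'],s['gripper_force']); return s
def proj(d,p):
    T=np.array(d['T']); q=np.linalg.inv(T)@np.append(p,1); return d['cx']+d['fx']*q[0]/-q[2], d['cy']-d['fy']*q[1]/-q[2]
def go(x,y,z,yaw):
    """offset in tool axes (cm) and turn from present state to target (tool down)"""
    s=st(); r=np.array(s['tool_rot']); M=R.from_euler('xyz',r).as_matrix()
    d=M.T@(np.array([x,y,z])-s['tcp_pos'])*100
    yw=(yaw-r[2]+np.pi/2)%np.pi-np.pi/2
    print('tool shift cm',np.round(d,2),'turn',round(-yw,3))
E
python3 - <<'E'
from h import *
s=st(); print(ctrl.tcp_to_grasp, ctrl.sense()['joint_pos'])
for c in ['scene','side']:
    d=ctrl.get_image(c); save(d,c+'0'); print(c,np.round(np.array(d['T']),3).tolist(),d['fx'],[k for k in d])
    for n in ['jar_blue','jar_red','gall_pale','gall_dark','pad_blue','pad_red','side_tray','block_black','block_white','flask']:
        print(n,[(round(r['p'],2),np.round(r['centre'],3).tolist()) for r in ctrl.tip_of(d,n)[:2]])
E
```

```text
pics
t 0.0 tcp [ 0.2694 -0.5908  0.2046] rot [-3.1398  0.      0.4278] F [-0.7 -0.2 -0.2] w 0.9974751351485144 0.0
0.0188 [ 1.0771961   0.62930398  0.03845875  1.51833232 -0.02698518  0.99626402
 -0.01998561]
scene [[0.867, -0.402, 0.293, 0.806], [0.498, 0.714, -0.493, -0.467], [-0.011, 0.574, 0.819, 0.85], [0.0, 0.0, 0.0, 1.0]] 480.535975424753 ['img', 'fx', 'fy', 'cx', 'cy', 'T', 'shot']
jar_blue [(0.65, [0.597, -0.042, 0.008])]
jar_red [(0.89, [0.582, 0.068, 0.01]), (0.67, [0.58, 0.068, 0.004])]
gall_pale [(0.76, [0.663, -0.026, 0.027])]
gall_dark [(0.5, [0.646, 0.082, 0.024])]
pad_blue [(0.6, [0.598, -0.042, 0.008])]
pad_red [(0.59, [0.58, 0.071, 0.003])]
side_tray [(0.92, [0.484, 0.294, 0.001]), (0.67, [0.428, 0.041, -0.002])]
block_black [(0.71, [0.445, -0.279, 0.006])]
block_white [(0.58, [0.554, -0.27, 0.004])]
flask [(0.19, [0.597, -0.041, 0.007])]
side [[-0.914, 0.224, -0.339, 0.209], [-0.406, -0.47, 0.784, 0.818], [0.016, 0.854, 0.52, 0.583], [0.0, 0.0, 0.0, 1.0]] 445.9432045171686 ['img', 'fx', 'fy', 'cx', 'cy', 'T', 'shot']
jar_blue [(0.81, [0.599, -0.039, 0.005]), (0.17, [0.58, 0.069, 0.002])]
jar_red [(0.89, [0.587, 0.065, 0.009])]
gall_pale [(0.61, [0.66, -0.027, 0.026]), (0.24, [0.448, -0.279, 0.008])]
gall_dark [(0.74, [0.648, 0.08, 0.031])]
pad_blue []
pad_red [(0.66, [0.578, 0.07, 0.006])]
side_tray [(0.8, [0.482, 0.295, 0.001])]
block_black [(0.62, [0.451, -0.279, 0.007])]
block_white [(0.81, [0.556, -0.267, 0.005])]
flask [(0.89, [0.429, 0.043, -0.003])]
```

View pics/scene0.png

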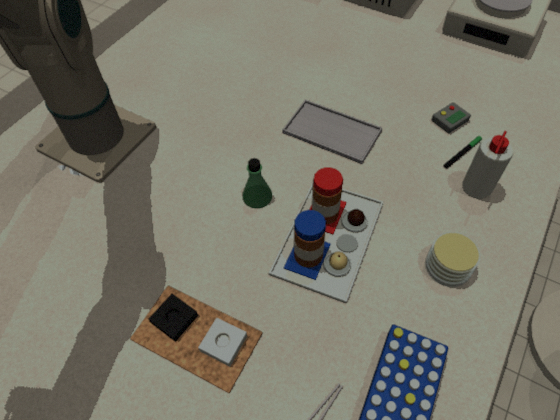

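View pics/side0.png

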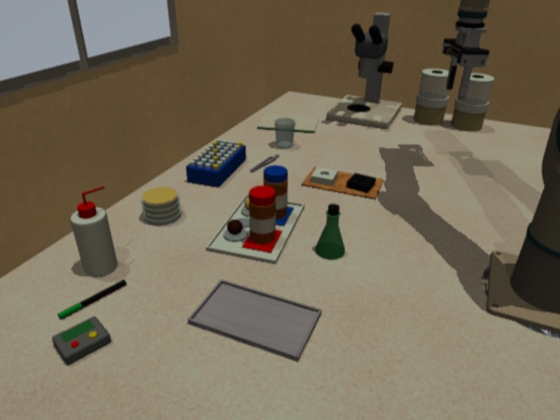

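The scene view shows both jars on the tray at (309,240) and (327,195), with a gall behind each. The flask is at (257,185), the steel tray at (333,130), and the blocks at (173,317) and (222,340). The side view agrees. Next I need the tray yaw and the pad axis.

```bash
python3 - <<'E'
from h import *
for c,zp in [('scene',.008),('side',.008)]:
    d=ctrl.get_image(c)
    T=np.array(d['T'])
    for n,z in [('side_tray',.010),('block_black',.026),('block_white',.026)]:
        m=ctrl.outline_of(d,n)
        if not m: continue
        cn=max(cv2.findContours(m[0]['mask'].astype(np.uint8),0,1)[0],key=cv2.contourArea)[:,0].astype(float)
        r=np.c_[(cn[:,0]-d['cx'])/d['fx'],-(cn[:,1]-d['cy'])/d['fy'],-np.ones(len(cn))]@T[:3,:3].T
        P=T[:3,3]+r*((z-T[2,3])/r[:,2])[:,None]
        print(c,n,round(m[0]['p'],2),cv2.minAreaRect((P[:,:2]*1000).astype(np.float32)))
go(.581,.068,.22,.15)
E
```

```text
scene side_tray 0.66 ((482.6309814453125, 293.83233642578125), (212.20616149902344, 130.3649139404297), 0.962640643119812)
scene block_black 0.69 ((448.88043212890625, -278.961669921875), (66.28585815429688, 71.6261978149414), 84.21477508544922)
scene block_white 0.69 ((553.6583862304688, -273.35235595703125), (66.65210723876953, 65.58866882324219), 3.980206251144409)
side side_tray 0.55 ((483.1223449707031, 300.57177734375), (212.98284912109375, 131.52249145507812), 1.0748258829116821)
side block_black 0.73 ((444.7928161621094, -258.22357177734375), (99.65646362304688, 71.76839447021484), 84.771728515625)
side block_white 0.55 ((548.5679931640625, -251.60821533203125), (69.07000732421875, 99.99636840820312), 5.840071678161621)
t 1.5 tcp [ 0.2697 -0.5914  0.2055] rot [ 3.1416 -0.      0.4278] F [-0.4  0.4  0.1] w 0.9982662220505751 0.0
tool shift cm [ 55.68 -47.09  -1.45] turn 0.278
```

```bash

python3 -m jog '[[[0,0,-0.7],0.139],[[0,0,-0.7],0.139],[[2.5,-3.7,0],0],[[2.5,-3.7,0],0],[[2.5,-3.7,0],0],[[2.5,-3.7,0],0],[[2.5,-3.7,0],0],[[2.5,-3.7,0],0]]' 1 20
python3 -m jog '[[[2.5,-3.7,0],0],[[2.5,-3.7,0],0],[[2.5,-3.7,0],0],[[2.5,-3.7,0],0],[[2.5,-3.7,0],0],[[2.5,-3.7,0],0],[[2.5,-3.7,0],0],[[0,0,0],0]]'
python3 - <<'E'
from h import *
go(.581,.068,.22,.15)
d=ctrl.get_image('wrist'); save(d,'w1')
for n in ['jar_red','jar_blue','gall_dark','gall_pale','pad_red','pad_blue']:
    print(n,[(round(r['p'],2),np.round(r['centre'],3).tolist()) for r in ctrl.tip_of(d,n)[:2]])
for p in [(.581,.068,.128),(.5975,-.041,.128),(.661,-.0265,.025),(.647,.081,.025)]: print(np.round(proj(d,p)))
E
```

```text
t: 2.3
tcp_pos: [0.3856, -0.3479, 0.2197]
tool_rot: [3.141, -0.001, 0.15]
ft_force: [0.3, -0.4, 0.2]
gripper_width: 0.998
gripper_force: 0.0
t: 3.1
tcp_pos: [0.5221, -0.0597, 0.2195]
tool_rot: [-3.138, -0.003, 0.16]
ft_force: [0.3, 0.0, 0.3]
gripper_width: 1.001
gripper_force: 0.0
t 3.1 tcp [ 0.5221 -0.0597  0.2195] rot [-3.1381e+00 -2.9000e-03  1.6050e-01] F [0.3 0.  0.3] w 1.0009881478847382 0.0
tool shift cm [  7.86 -11.66   0.02] turn 0.01
jar_red [(0.8, [0.583, 0.066, 0.009])]
jar_blue [(0.71, [0.604, -0.033, 0.01])]
gall_dark [(0.89, [0.649, 0.078, 0.023])]
gall_pale [(0.85, [0.659, -0.025, 0.026]), (0.5, [0.58, 0.065, 0.008])]
pad_red []
pad_blue []
[149. 127.]
[273. 129.]
[271.  70.]
[178.  67.]
```

View pics/w1.png

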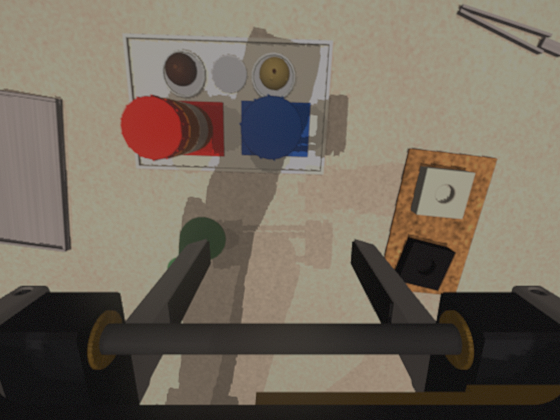

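The wrist view shows the red lid at (153,127), the blue lid at (272,127) and the galls at (181,70) and (274,72). All of these lie within a few px of the predictions. Now I'll grasp the red jar.

```bash

python3 -m jog '[[[2.6,-3.9,0],0.01],[[2.6,-3.9,0],0],[[2.6,-3.9,0],0],[[0,0,0],0],[[0,0,3],0],[[0,0,3],0],[[0,0,0],0],[[0,0,0],0]]'
python3 - <<'E'
from h import *
go(.581,.067,.07,.15)
E
```

```text
t: 4.25
tcp_pos: [0.5797, 0.0584, 0.1597]
tool_rot: [3.141, 0.001, 0.138]
ft_force: [0.4, 1.3, -0.3]
gripper_width: 1.001
gripper_force: 0.0
t 4.25 tcp [0.5797 0.0584 0.1597] rot [3.1412e+00 7.0000e-04 1.3820e-01] F [ 0.4  1.3 -0.3] w 1.0008236466627292 0.0
tool shift cm [ 0.25 -0.84  8.97] turn -0.012
```

```bash

python3 -m jog '[[[0.3,-0.8,0],-0.01],[[0,0,2],0],[[0,0,2],0],[[0,0,2],0],[[0,0,2],0],[[0,0,1],0],[[0,0,0],0],[[0,0,0],0]]'
python3 -m jog '[[[0,0,0],0],[[0,0,0],0],[[0,0,0],0],[[0,0,0],0],[[0,0,0],0],[[0,0,0],0],[[0,0,0],0],[[0,0,0],0]]' -1 20
python3 -m jog '[[[0,0,-0.5],0],[[0,0,-1],0],[[0,0,-1],0],[[0,0,-1.5],0],[[0,0,-1.5],0],[[0,0,-1.5],0],[[0,0,0],0],[[0,0,0],0]]'
python3 - <<'E'
from h import *
go(.533,.2965,.13,.018)
E
```

```text
t: 5.05
tcp_pos: [0.5827, 0.0682, 0.0706]
tool_rot: [-3.141, -0.002, 0.15]
ft_force: [-0.2, -0.4, 0.1]
gripper_width: 1.0
gripper_force: 0.0
t: 5.85
tcp_pos: [0.5817, 0.0681, 0.0696]
tool_rot: [-3.141, -0.0, 0.15]
ft_force: [-0.3, 1.5, 2.3]
gripper_width: 0.616
gripper_force: 20.0
t: 6.65
tcp_pos: [0.5818, 0.0679, 0.1399]
tool_rot: [3.142, -0.001, 0.15]
ft_force: [0.1, -0.2, -2.8]
gripper_width: 0.616
gripper_force: 20.0
t 6.65 tcp [0.5818 0.0679 0.1399] rot [ 3.1416e+00 -9.0000e-04  1.4970e-01] F [ 0.1 -0.2 -2.8] w 0.6157082287786576 19.9883034825325
tool shift cm [ -1.41 -23.33   0.99] turn 0.132
```

```bash

python3 -m jog '[[[-0.1,-1.5,0],0],[[-0.2,-3,0],0],[[-0.2,-3.5,0],0],[[-0.3,-4.2,0],0],[[-0.2,-4.2,0],0],[[-0.2,-3.5,0],0],[[-0.1,-2.2,0],0],[[-0.1,-1.2,0],0]]'
python3 -m jog '[[[0,0,0],0.07],[[0,0,0],0.06],[[0,0,1],0],[[0,0,1],0],[[0,0,1],0],[[0,0,1],0],[[0,0,0.5],0],[[0,0,0],0]]'
python3 - <<'E'
from h import *
go(.533,.2965,.0656,.018)
d=ctrl.get_image('scene'); save(d,'s2')
print([(round(r['p'],2),np.round(r['centre'],3).tolist()) for r in ctrl.tip_of(d,'jar_red')[:2]])
E
```

```text
t: 7.45
tcp_pos: [0.5305, 0.3003, 0.1384]
tool_rot: [-3.14, 0.002, 0.155]
ft_force: [-0.4, -0.5, -2.1]
gripper_width: 0.615
gripper_force: 20.0
t: 8.25
tcp_pos: [0.5324, 0.2958, 0.0933]
tool_rot: [3.141, 0.002, 0.02]
ft_force: [-0.2, 0.7, -2.4]
gripper_width: 0.617
gripper_force: 20.0
t 8.25 tcp [0.5324 0.2958 0.0933] rot [3.1406e+00 1.8000e-03 1.9800e-02] F [-0.2  0.7 -2.4] w 0.6174611791669072 19.988512694835663
tool shift cm [ 0.06 -0.07  2.77] turn 0.002
[(0.72, [0.534, 0.296, 0.035])]
```

View pics/s2.png

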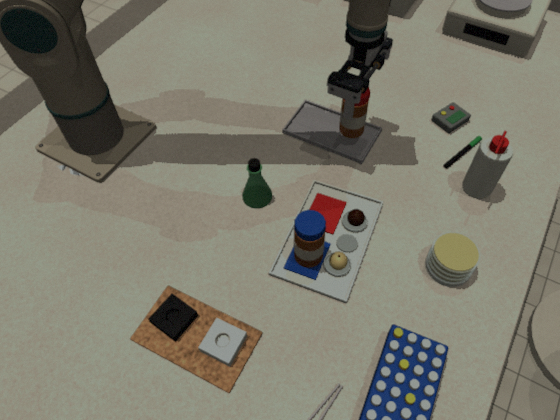

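The red jar is held upright above the rear half of the steel tray at (352,115). I'll lower it gently.

```bash

python3 -m jog '[[[0,0,0.6],0],[[0,0,0.6],0],[[0,0,0.6],0],[[0,0,0.4],0],[[0,0,0.2],0],[[0,0,0.1],0],[[0,0,0],0],[[0,0,0],0]]'
python3 -m jog '[[[0,0,0.1],0],[[0,0,0],0],[[0,0,0.1],0],[[0,0,0],0],[[0,0,0.1],0],[[0,0,0],0],[[0,0,0],0],[[0,0,0],0]]'
```

```text
t: 9.15
tcp_pos: [0.5332, 0.2963, 0.0697]
tool_rot: [-3.141, -0.0, 0.02]
ft_force: [-0.5, 0.9, -1.4]
gripper_width: 0.614
gripper_force: 20.0
t: 9.95
tcp_pos: [0.5331, 0.2963, 0.0665]
tool_rot: [-3.142, -0.0, 0.02]
ft_force: [-0.6, -1.0, -1.9]
gripper_width: 0.613
gripper_force: 20.0
```

```bash

python3 -m jog '[[[0,0,0.05],0],[[0,0,0.05],0],[[0,0,0],0],[[0,0,0.05],0],[[0,0,0.05],0],[[0,0,0],0],[[0,0,0],0],[[0,0,0],0]]'
python3 -m jog '[[[0,0,0.05],0],[[0,0,0],0],[[0,0,0],0],[[0,0,0],0],[[0,0,0],0],[[0,0,0],0],[[0,0,0],0],[[0,0,0],0]]'
```

```text
t: 10.75
tcp_pos: [0.5332, 0.2963, 0.0656]
tool_rot: [-3.141, -0.001, 0.02]
ft_force: [-2.6, -1.0, 6.8]
gripper_width: 0.614
gripper_force: 20.0
t: 11.55
tcp_pos: [0.5333, 0.2964, 0.0655]
tool_rot: [-3.141, -0.001, 0.02]
ft_force: [-2.7, -0.9, 10.0]
gripper_width: 0.611
gripper_force: 20.0
```

```bash

python3 -m jog '[[[0,0,0],0],[[0,0,0],0],[[0,0,0],0],[[0,0,0],0],[[0,0,0],0],[[0,0,-0.5],0],[[0,0,-1.5],0],[[0,0,-2],0]]' 1
python3 -m jog '[[[0,0,-3],0],[[0,0,-3],0],[[0,0,0],-0.07],[[0,0,0],-0.06],[[0,0,0],0],[[0,0,0],0],[[0,0,0],0],[[0,0,0],0]]'
python3 - <<'E'
from h import *
go(.5985,-.040,.165,.15)
E
```

```text
t: 12.35
tcp_pos: [0.5326, 0.296, 0.1046]
tool_rot: [3.141, 0.001, 0.02]
ft_force: [0.5, 0.5, -0.1]
gripper_width: 1.003
gripper_force: 0.0
t: 13.15
tcp_pos: [0.533, 0.2962, 0.1639]
tool_rot: [3.141, 0.0, 0.149]
ft_force: [0.1, -1.3, 0.4]
gripper_width: 1.0
gripper_force: 0.0
t 13.15 tcp [0.533  0.2962 0.1639] rot [3.1414e+00 2.0000e-04 1.4920e-01] F [ 0.1 -1.3  0.4] w 0.9999367717744813 0.0
tool shift cm [ 1.48 34.22 -0.1 ] turn -0.001
```

```bash

python3 -m jog '[[[0.2,4.3,0],0],[[0.2,4.3,0],0],[[0.2,4.3,0],0],[[0.2,4.3,0],0],[[0.2,4.3,0],0],[[0.2,4.3,0],0],[[0.2,4.3,0],0],[[0,4,0],0]]'
python3 -m jog '[[[0,0,0],0],[[0,0,0],0],[[0,0,0],0],[[0,0,0],0],[[0,0,0],0],[[0,0,0],0],[[0,0,0],0],[[0,0,0],0]]'
python3 - <<'E'
from h import *
for c in ['scene','wrist','side']:
    d=ctrl.get_image(c)
    for n in ['jar_blue','jar_red','pad_red']: print(c,n,[(round(r['p'],2),np.round(r['centre'],3).tolist()) for r in ctrl.tip_of(d,n)[:1]])
go(.5985,-.040,.07,.15)
E
```

```text
t: 13.95
tcp_pos: [0.5981, -0.0411, 0.1639]
tool_rot: [3.141, -0.0, 0.149]
ft_force: [0.4, 0.5, 0.4]
gripper_width: 0.999
gripper_force: 0.0
t: 14.75
tcp_pos: [0.5978, -0.0386, 0.164]
tool_rot: [3.142, -0.0, 0.15]
ft_force: [0.3, 0.1, 0.6]
gripper_width: 1.0
gripper_force: 0.0
scene jar_blue [(0.95, [0.595, -0.039, 0.007])]
scene jar_red [(0.82, [0.532, 0.296, 0.005])]
scene pad_red [(0.88, [0.584, 0.071, 0.003])]
wrist jar_blue [(0.73, [0.6, -0.038, 0.01])]
wrist jar_red [(0.58, [0.664, -0.028, 0.026])]
wrist pad_red [(0.63, [0.58, 0.071, 0.004])]
side jar_blue [(0.91, [0.598, -0.037, 0.004])]
side jar_red [(0.61, [0.535, 0.291, 0.0])]
side pad_red [(0.9, [0.581, 0.072, 0.007])]
t 15.35 tcp [ 0.5978 -0.0388  0.164 ] rot [-3.1416e+00 -1.0000e-04  1.4980e-01] F [ 0.2 -0.5 -0.8] w 1.0003805523044125 0.0
tool shift cm [0.05 0.13 9.4 ] turn -0.0
```

```bash

python3 -m jog '[[[0,0,2],0],[[0,0,2],0],[[0,0,2],0],[[0,0,2],0],[[0,0,1.4],0],[[0,0,0],0],[[0,0,0],0],[[0,0,0],0]]'
python3 -m jog '[[[0,0,0],0],[[0,0,0],0],[[0,0,0],0],[[0,0,0],0],[[0,0,0],0],[[0,0,0],0],[[0,0,0],0],[[0,0,0],0]]' -1 20
python3 -m jog '[[[0,0,-0.5],0],[[0,0,-1],0],[[0,0,-1],0],[[0,0,-1.5],0],[[0,0,-1.5],0],[[0,0,-1.5],0],[[0,0,0],0],[[0,0,0],0]]'
python3 - <<'E'
from h import *
go(.433,.2945,.13,.018)
E
```

```text
t: 16.15
tcp_pos: [0.5986, -0.0389, 0.071]
tool_rot: [3.141, -0.002, 0.15]
ft_force: [0.9, -0.2, 1.3]
gripper_width: 1.0
gripper_force: 0.0
t: 16.95
tcp_pos: [0.5978, -0.0387, 0.07]
tool_rot: [-3.141, -0.0, 0.15]
ft_force: [-0.4, -0.4, 1.9]
gripper_width: 0.614
gripper_force: 20.0
t: 17.75
tcp_pos: [0.5979, -0.0389, 0.1404]
tool_rot: [3.141, -0.001, 0.15]
ft_force: [-1.1, -0.5, -2.0]
gripper_width: 0.617
gripper_force: 20.0
t 17.75 tcp [ 0.5979 -0.0389  0.1404] rot [ 3.1414e+00 -8.0000e-04  1.4960e-01] F [-1.1 -0.5 -2. ] w 0.6170939348340744 19.974380135536194
tool shift cm [-11.33 -35.43   1.03] turn 0.132
```

```bash

python3 -m jog '[[[-0.5,-1.5,0],0],[[-0.9,-2.9,0],0],[[-1.2,-3.7,0],0],[[-1.2,-3.7,0],0],[[-1.2,-3.7,0],0],[[-1.2,-3.7,0],0],[[-1.2,-3.7,0],0],[[-1.2,-3.7,0],0]]'
python3 -m jog '[[[-1.2,-3.7,0],0],[[-0.9,-2.9,0],0],[[-0.5,-1.6,0],0],[[0,0,0],0.07],[[0,0,0],0.06],[[0,0,0],0],[[0,0,0],0],[[0,0,0],0]]'
python3 - <<'E'
from h import *
go(.433,.2945,.0686,.018)
E
```

```text
t: 18.55
tcp_pos: [0.4705, 0.2133, 0.1393]
tool_rot: [-3.142, 0.002, 0.151]
ft_force: [0.3, 0.1, -2.1]
gripper_width: 0.616
gripper_force: 20.0
t: 19.35
tcp_pos: [0.4346, 0.2885, 0.1397]
tool_rot: [3.141, 0.001, 0.021]
ft_force: [-0.5, -0.1, -2.0]
gripper_width: 0.612
gripper_force: 20.0
t 19.35 tcp [0.4346 0.2885 0.1397] rot [3.1413e+00 7.0000e-04 2.0900e-02] F [-0.5 -0.1 -2. ] w 0.6121432348699477 19.97473955154419
tool shift cm [-0.14 -0.6   7.11] turn 0.003
```

```bash

python3 -m jog '[[[-0.1,-0.6,0.5],0],[[0,0,1],0],[[0,0,1.2],0],[[0,0,1.2],0],[[0,0,1.2],0],[[0,0,1],0],[[0,0,0.6],0],[[0,0,0.3],0]]'
python3 -m jog '[[[0,0,0.1],0],[[0,0,0.1],0],[[0,0,0.1],0],[[0,0,0.05],0],[[0,0,0.05],0],[[0,0,0],0],[[0,0,0],0],[[0,0,0],0]]'
```

```text
t: 20.15
tcp_pos: [0.4337, 0.2943, 0.0691]
tool_rot: [3.141, 0.001, 0.02]
ft_force: [-0.3, -0.4, -1.4]
gripper_width: 0.612
gripper_force: 20.0
t: 20.95
tcp_pos: [0.434, 0.2946, 0.0661]
tool_rot: [-3.141, -0.0, 0.02]
ft_force: [-0.2, 0.4, -1.2]
gripper_width: 0.617
gripper_force: 20.0
```

Next I'll touch down, release and rise, then go towards the galls.

```bash

python3 -m jog '[[[0,0,0.05],0],[[0,0,0],0],[[0,0,0.05],0],[[0,0,0],0],[[0,0,0],0],[[0,0,0],0],[[0,0,0],0],[[0,0,0],0]]'
python3 -m jog '[[[0,0,0],0],[[0,0,0],0],[[0,0,0],0],[[0,0,0],0],[[0,0,0],0],[[0,0,-0.5],0],[[0,0,-1.5],0],[[0,0,-2],0]]' 1
python3 -m jog '[[[0,0,-3],0],[[0,0,-3],0],[[0,0,0],-0.07],[[0,0,0],-0.06],[[0,0,0],0],[[0,0,0],0],[[0,0,0],0],[[0,0,0],0]]'
python3 - <<'E'
from h import *
d=ctrl.get_image('scene'); save(d,'s3')
for n in ['jar_blue','jar_red','pad_red','pad_blue','gall_dark','gall_pale']: print(n,[(round(r['p'],2),np.round(r['centre'],3).tolist()) for r in ctrl.tip_of(d,n)[:1]])
go(.61,-.03,.165,.15)
E
```

```text
t: 21.75
tcp_pos: [0.4342, 0.2948, 0.0659]
tool_rot: [-3.141, -0.001, 0.02]
ft_force: [-2.2, -0.7, 8.0]
gripper_width: 0.615
gripper_force: 20.0
t: 22.55
tcp_pos: [0.4334, 0.2941, 0.105]
tool_rot: [3.14, 0.002, 0.02]
ft_force: [0.8, 0.4, -0.3]
gripper_width: 1.0
gripper_force: 0.0
t: 23.35
tcp_pos: [0.4339, 0.2944, 0.1648]
tool_rot: [3.141, 0.0, 0.149]
ft_force: [0.2, 0.5, -0.5]
gripper_width: 0.999
gripper_force: 0.0
jar_blue [(0.71, [0.434, 0.29, 0.004])]
jar_red [(0.81, [0.532, 0.294, 0.007])]
pad_red [(0.56, [0.583, 0.07, 0.004])]
pad_blue [(0.98, [0.597, -0.043, 0.008])]
gall_dark [(0.61, [0.648, 0.084, 0.027])]
gall_pale [(0.55, [0.662, -0.029, 0.023])]
t 23.7 tcp [0.4339 0.2945 0.1649] rot [3.1415e+00 1.0000e-04 1.4970e-01] F [ 0.8 -0.5 -0.1] w 0.9980519607226376 0.0
tool shift cm [ 1.257e+01  3.471e+01 -1.000e-02] turn -0.0
```

View pics/s3.png

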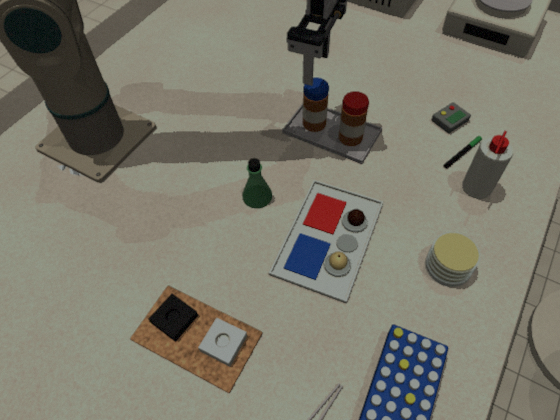

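Both jars stand upright on the steel tray, at (316,105) and (353,118). Moving on to the pale gall.

```bash

python3 -m jog '[[[1.4,3.9,0],0],[[1.4,3.9,0],0],[[1.4,3.9,0],0],[[1.4,3.9,0],0],[[1.4,3.9,0],0],[[1.4,3.9,0],0],[[1.4,3.9,0],0],[[1.4,3.9,0],0]]'
python3 -m jog '[[[1.3,3.4,0],0],[[0,0,0],0],[[0,0,0],0],[[0,0,0],0],[[0,0,0],0],[[0,0,0],0],[[0,0,0],0],[[0,0,0],0]]' 0.28
python3 - <<'E'
from h import *
d=ctrl.get_image('wrist'); save(d,'w2')
for n in ['gall_dark','gall_pale','pad_red','pad_blue']: print(n,[(round(r['p'],2),np.round(r['centre'],3).tolist()) for r in ctrl.tip_of(d,n)[:1]])
T=np.array(d['T'])
for n in ['gall_dark','gall_pale']:
  for m in ctrl.outline_of(d,n)[:1]:
    c,r=cv2.minEnclosingCircle(np.argwhere(m['mask'])[:,::-1].astype(np.float32))
    v=T[:3,:3]@[(c[0]-d['cx'])/d['fx'],-(c[1]-d['cy'])/d['fy'],-1]
    print(n,c,r,np.round(T[:3,3]+v*(.025-T[2,3])/v[2],4))
go(.661,-.027,.05,.15)
E
```

```text
t: 24.5
tcp_pos: [0.5919, 0.0012, 0.165]
tool_rot: [-3.141, -0.0, 0.15]
ft_force: [0.7, -0.1, 0.6]
gripper_width: 1.0
gripper_force: 0.0
t: 25.3
tcp_pos: [0.6092, -0.0285, 0.1651]
tool_rot: [-3.142, -0.0, 0.151]
ft_force: [-0.9, 0.5, -0.1]
gripper_width: 0.639
gripper_force: 0.0
gall_dark [(0.81, [0.646, 0.08, 0.022])]
gall_pale [(0.79, [0.661, -0.028, 0.027])]
pad_red [(0.97, [0.582, 0.069, 0.006])]
pad_blue [(0.57, [0.599, -0.038, 0.01])]
gall_dark (186.59312438964844, 152.05300903320312) 17.660842895507812 [0.646  0.0783 0.025 ]
gall_pale (288.1078186035156, 155.56690979003906) 17.06662940979004 [ 0.6586 -0.0303  0.025 ]
t 25.65 tcp [ 0.6092 -0.029   0.165 ] rot [ 3.1416 -0.      0.1497] F [0.3 1.4 0.5] w 0.6421363827309411 0.0
tool shift cm [ 5.15  0.57 11.5 ] turn -0.0
```

View pics/w2.png

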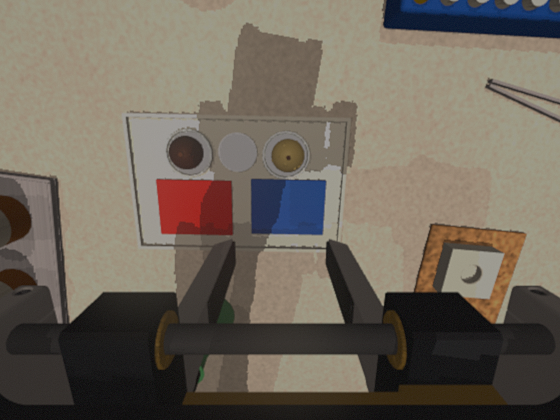

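```bash

python3 -m jog '[[[2.5,0.35,0],0],[[2.5,0.35,0],0],[[0,0,3],0],[[0,0,3],0],[[0,0,2.5],0],[[0,0,1.5],0],[[0,0,0],0],[[0,0,0],0]]'
python3 - <<'E'
from h import *
d=ctrl.get_image('side'); save(d,'sd3')
im=cv2.resize(d['img'][150:290,190:350],None,fx=4,fy=4,interpolation=2); cv2.imwrite('pics/sd3.png',im[:,:,::-1])
go(.660,-.0285,.0145,.15)
E
```

```text
t: 26.45
tcp_pos: [0.6603, -0.0285, 0.0656]
tool_rot: [3.141, -0.001, 0.15]
ft_force: [0.2, 0.0, 0.1]
gripper_width: 0.644
gripper_force: 0.0
t 26.5 tcp [ 0.6608 -0.0286  0.0663] rot [ 3.1412e+00 -2.2000e-03  1.4960e-01] F [0.1 0.4 1.2] w 0.6407259291814479 0.0
tool shift cm [-0.09 -0.02  5.18] turn -0.0
```

View pics/sd3.png

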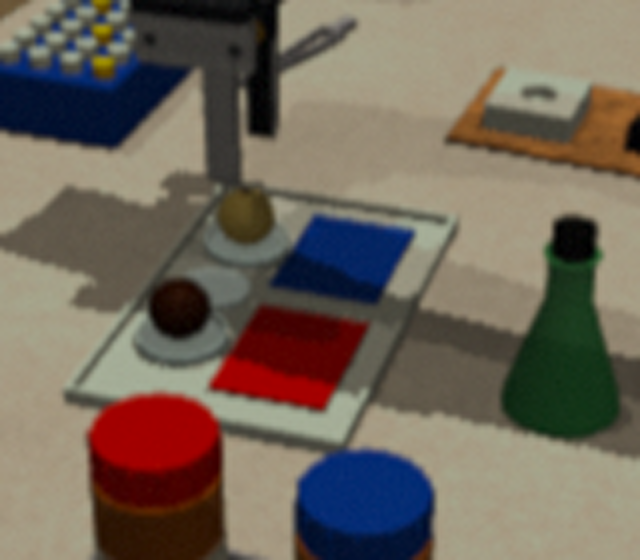

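The fingers straddle the pale gall from above. In the crop the gall is at (245,215) and the finger tips at (222,180) and (263,135). Descend and close gently.

```bash

python3 -m jog '[[[-0.1,0,1.2],0],[[0,0,1.2],0],[[0,0,1],0],[[0,0,0.8],0],[[0,0,0.6],0],[[0,0,0.3],0],[[0,0,0],0],[[0,0,0],0]]'
python3 -m jog '[[[0,0,0],0],[[0,0,0],0],[[0,0,0],0],[[0,0,0],0],[[0,0,0],0],[[0,0,0],0],[[0,0,0],0],[[0,0,0],0]]' -1 6
```

```text
t: 27.3
tcp_pos: [0.659, -0.0286, 0.0142]
tool_rot: [3.141, -0.001, 0.15]
ft_force: [-0.8, -0.1, 0.0]
gripper_width: 0.638
gripper_force: 0.0
t: 28.1
tcp_pos: [0.6589, -0.0285, 0.0141]
tool_rot: [3.142, -0.0, 0.15]
ft_force: [-1.6, 0.5, 0.9]
gripper_width: 0.38
gripper_force: 6.0
```

```bash

python3 -m jog '[[[0,0,-0.3],0],[[0,0,-0.7],0],[[0,0,-1.2],0],[[0,0,-1.5],0],[[0,0,-1.8],0],[[0,0,-1.8],0],[[0,0,-1.5],0],[[0,0,0],0]]'
python3 - <<'E'
from h import *
d=ctrl.get_image('wrist');save(d,'w3')
print([(round(r['p'],2),np.round(r['centre'],4).tolist()) for r in ctrl.tip_of(d,'gall_pale')[:2]])
for c in ['scene','side']:
  d=ctrl.get_image(c)
  print([(n,round(r['p'],2),np.round(r['centre'],4).tolist()) for n in ['gall_pale','block_black','block_white'] for r in ctrl.tip_of(d,n)[:1]])
go(.448,-.279,.10,.15)
E
```

```text
t: 28.9
tcp_pos: [0.6608, -0.0287, 0.1053]
tool_rot: [3.141, -0.005, 0.15]
ft_force: [-0.1, -0.4, 0.3]
gripper_width: 0.378
gripper_force: 6.0
[(0.58, [0.6642, -0.0239, 0.1172])]
[('block_black', 0.86, [0.4475, -0.2759, 0.0083]), ('block_white', 0.88, [0.5538, -0.2704, 0.0047])]
[('gall_pale', 0.46, [0.6561, -0.0263, 0.1131]), ('block_black', 0.73, [0.4497, -0.277, 0.007]), ('block_white', 0.71, [0.5517, -0.2661, 0.0065])]
t 29.4 tcp [ 0.6584 -0.0285  0.1014] rot [-3.1414e+00  8.0000e-04  1.4980e-01] F [-0.5  0.5  0.8] w 0.37840448551475603 6.000005006790161
tool shift cm [-24.55  21.63   0.16] turn -0.0
```

View pics/w3.png

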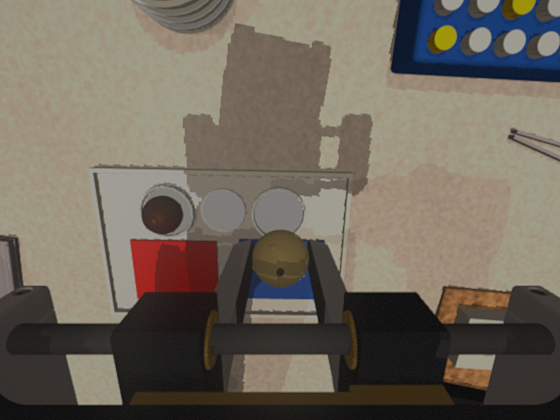

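The pale gall sits between the pads at (280,257), and its dish at (278,212) is empty. I'll carry it to a hover just short of the black block.

```bash

python3 -m jog '[[[-1.5,1.1,0],0],[[-3,2.1,0],0],[[-3.5,2.5,0],0],[[-3.5,2.5,0],0],[[-3.5,2.5,0],0],[[-3.5,2.5,0],0],[[-3.5,2.5,0],0],[[-3.5,2.5,0],0]]'
python3 -m jog '[[[-3,2.1,0],0],[[-1.5,1.1,0],0],[[0,0,0],0],[[0,0,0],0],[[0,0,0],0],[[0,0,0],0],[[0,0,0],0],[[0,0,0],0]]'
python3 - <<'E'
from h import *
go(.448,-.279,.10,.15)
d=ctrl.get_image('wrist');save(d,'w4')
print([(n,round(r['p'],2),np.round(r['centre'],4).tolist()) for n in ['gall_pale','block_black','block_white'] for r in ctrl.tip_of(d,n)[:1]])
T=np.array(d['T'])
def ray(c,z):
    v=T[:3,:3]@[(c[0]-d['cx'])/d['fx'],-(c[1]-d['cy'])/d['fy'],-1]; return np.round(T[:3,3]+v*(z-T[2,3])/v[2],4)
s=ctrl.sense()
for n,z in [('gall_pale',s['tcp_pos'][2]+.011)]:
  for m in ctrl.outline_of(d,n)[:1]:
    c,r=cv2.minEnclosingCircle(np.argwhere(m['mask'])[:,::-1].astype(np.float32)); print(n,m['p'],c,r,ray(c,z))
for p in [(.448,-.278,.026),(.554,-.269,.026)]: print(np.round(proj(d,p)))
E
```

```text
t: 30.2
tcp_pos: [0.4325, -0.2477, 0.102]
tool_rot: [3.141, -0.0, 0.15]
ft_force: [0.8, -0.2, 0.6]
gripper_width: 0.375
gripper_force: 6.0
t: 31.0
tcp_pos: [0.3945, -0.2844, 0.1019]
tool_rot: [-3.142, -0.0, 0.151]
ft_force: [-0.6, -0.1, 0.2]
gripper_width: 0.373
gripper_force: 6.0
t 31.0 tcp [ 0.3945 -0.2844  0.1019] rot [-3.1415e+00 -1.0000e-04  1.5110e-01] F [-0.6 -0.1  0.2] w 0.3732858529001317 5.999997407197952
tool shift cm [5.37 0.27 0.2 ] turn 0.001
[('gall_pale', 0.72, [0.3978, -0.2814, 0.1137]), ('block_black', 0.56, [0.4468, -0.2833, 0.0088]), ('block_white', 0.9, [0.5545, -0.2667, 0.0102])]
gall_pale 0.8 (280.61138916015625, 259.06634521484375) 29.691057205200195 [ 0.3937 -0.2853  0.113 ]
[282. 157.]
[291.  16.]
```

View pics/w4.png

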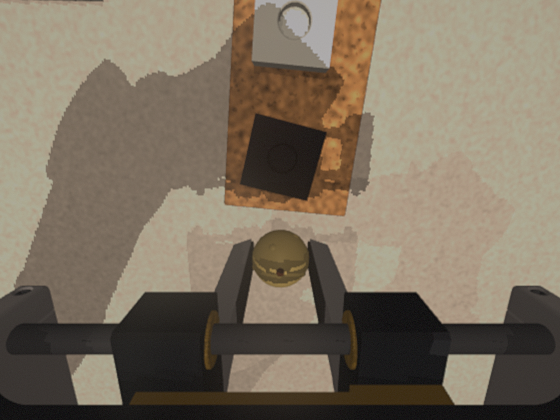

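The black dimple is at (283,157), against a prediction of (282,157). The white dimple is at (295,20), about 3 mm off its estimate. The gall is centred in the grip, so I'll place it.

```bash

python3 -m jog '[[[2.7,0.06,0],0],[[2.7,0.07,0],0],[[0,0,1.5],0],[[0,0,2],0],[[0,0,1.5],0],[[0,0,1],0],[[0,0,0.5],0],[[0,0,0],0]]'
python3 - <<'E'
from h import *
go(.4485,-.2775,.028,.15)
E
```

```text
t: 32.05
tcp_pos: [0.4473, -0.2781, 0.0366]
tool_rot: [-3.141, 0.001, 0.15]
ft_force: [-0.2, -0.1, -0.2]
gripper_width: 0.376
gripper_force: 6.0
t 32.05 tcp [ 0.4473 -0.2781  0.0366] rot [-3.1411e+00  6.0000e-04  1.4970e-01] F [-0.2 -0.1 -0.2] w 0.37642977285938367 5.999987572431564
tool shift cm [ 0.12 -0.04  0.86] turn -0.0
```

```bash

python3 -m jog '[[[0.1,0,0.2],0],[[0,0,0.2],0],[[0,0,0.2],0],[[0,0,0.1],0],[[0,0,0.1],0],[[0,0,0],0],[[0,0,0],0],[[0,0,0],0]]'
python3 -m jog '[[[0,0,0.05],0],[[0,0,0],0],[[0,0,0.05],0],[[0,0,0],0],[[0,0,0],0],[[0,0,0],0],[[0,0,0],0],[[0,0,0],0]]'
```

```text
t: 32.85
tcp_pos: [0.4485, -0.2781, 0.0291]
tool_rot: [3.142, -0.0, 0.15]
ft_force: [-0.7, 0.1, 0.5]
gripper_width: 0.374
gripper_force: 6.0
t: 33.65
tcp_pos: [0.4483, -0.278, 0.028]
tool_rot: [-3.141, 0.0, 0.15]
ft_force: [-2.3, 0.2, 3.7]
gripper_width: 0.378
gripper_force: 6.0
```

```bash

python3 -m jog '[[[-0.1,0,0],0],[[0,0,0],0],[[0,0,0],0],[[0,0,0],0],[[0,0,0],0],[[0,0,0],0],[[0,0,0],0],[[0,0,0],0]]' 0.3
python3 -m jog '[[[0,0,-0.5],0],[[0,0,-1.5],0],[[0,0,-2],0],[[0,0,-2],0],[[0,0,-2],0],[[-3,0,-2],0],[[-3,0,0],0],[[0,0,0],0]]'
python3 - <<'E'
from h import *
d=ctrl.get_image('wrist');save(d,'w5')
print([(n,round(r['p'],2),np.round(r['centre'],4).tolist()) for n in ['gall_pale','block_black','block_white'] for r in ctrl.tip_of(d,n)[:1]])
go(.6465,.0795,.12,.15)
for p in [(.448,-.278,.039),(.551,-.272,.026)]: print(np.round(proj(d,p)))
E
```

```text
t: 34.45
tcp_pos: [0.4476, -0.2782, 0.028]
tool_rot: [3.142, -0.0, 0.15]
ft_force: [0.4, 0.1, 0.5]
gripper_width: 0.646
gripper_force: 0.0
t: 35.25
tcp_pos: [0.3839, -0.2879, 0.1289]
tool_rot: [-3.141, 0.003, 0.146]
ft_force: [-0.6, -0.5, -0.2]
gripper_width: 0.653
gripper_force: 0.0
[('gall_pale', 0.64, [0.4511, -0.278, 0.0402]), ('block_white', 0.6, [0.5546, -0.2657, 0.0075])]
t 35.45 tcp [ 0.3894 -0.287   0.1281] rot [ 3.1412e+00 -1.2000e-03  1.5060e-01] F [ 0.7 -0.2 -0.3] w 0.650279507567733 0.0
tool shift cm [ 30.91 -32.38   0.83] turn 0.001
[279. 143.]
[290.  17.]
```

View pics/w5.png

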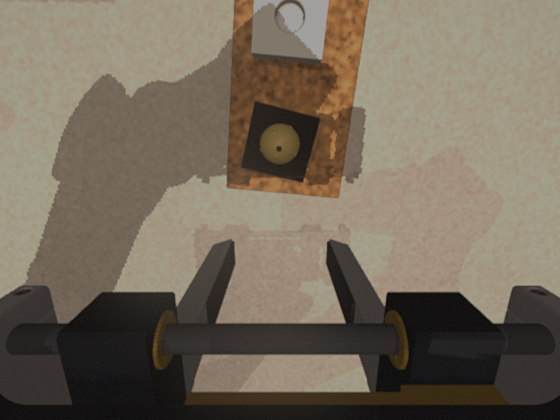

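The pale gall is seated at (279,144), right at its predicted place. The white dimple is at (290,17), which puts it at (.551,-.272). Now the dark gall.

```bash

python3 -m jog '[[[3,-3.1,0],0],[[3,-3.1,0],0],[[3,-3.1,0],0],[[3,-3.1,0],0],[[3,-3.1,0],0],[[3,-3.1,0],0],[[3,-3.1,0],0],[[3,-3.1,0],0]]'
python3 -m jog '[[[1.5,-3.8,0],0],[[0.5,-3.8,0],0],[[0,0,0],0],[[0,0,0],0],[[0,0,0],0],[[0,0,0],0],[[0,0,0],0],[[0,0,0],0]]'
python3 - <<'E'
from h import *
d=ctrl.get_image('wrist'); T=np.array(d['T'])
print([(round(r['p'],2),np.round(r['centre'],4).tolist()) for r in ctrl.tip_of(d,'gall_dark')[:2]])
for m in ctrl.outline_of(d,'gall_dark')[:1]:
    c,r=cv2.minEnclosingCircle(np.argwhere(m['mask'])[:,::-1].astype(np.float32))
    v=T[:3,:3]@[(c[0]-d['cx'])/d['fx'],-(c[1]-d['cy'])/d['fy'],-1]
    print(c,r,np.round(T[:3,3]+v*(.025-T[2,3])/v[2],4))
go(.6465,.0795,.065,.15)
E
```

```text
t: 36.25
tcp_pos: [0.59, -0.0031, 0.1276]
tool_rot: [-3.141, -0.0, 0.152]
ft_force: [1.9, -1.0, 0.3]
gripper_width: 0.653
gripper_force: 0.0
t: 37.05
tcp_pos: [0.5971, 0.0711, 0.1281]
tool_rot: [3.141, -0.0, 0.148]
ft_force: [-0.8, -0.2, 0.5]
gripper_width: 0.647
gripper_force: 0.0
[(0.71, [0.6477, 0.0776, 0.0214]), (0.42, [0.5304, 0.2931, 0.0071])]
(279.1974792480469, 158.98739624023438) 19.834848403930664 [0.6456 0.0786 0.025 ]
t 37.2 tcp [0.5971 0.0717 0.128 ] rot [-3.1416e+00 -1.0000e-04  1.4910e-01] F [-0.1 -0.2  0.5] w 0.6531998278833376 0.0
tool shift cm [ 5.01 -0.04  6.31] turn -0.001
```

```bash

python3 -m jog '[[[2.5,0,0],0],[[2.4,0,0],0],[[0,0,2],0],[[0,0,2.5],0],[[0,0,2.5],0],[[0,0,1],0],[[0,0,0],0],[[0,0,0],0]]'
python3 - <<'E'
from h import *
go(.6455,.0785,.0145,.15)
E
```

```text
t: 38.0
tcp_pos: [0.6461, 0.0794, 0.0488]
tool_rot: [3.142, -0.001, 0.15]
ft_force: [0.4, -0.7, -0.4]
gripper_width: 0.649
gripper_force: 0.0
t 38.0 tcp [0.6461 0.0794 0.0488] rot [ 3.1416e+00 -1.3000e-03  1.4970e-01] F [ 0.4 -0.7 -0.4] w 0.6489061039014332 0.0
tool shift cm [-0.08  0.08  3.43] turn -0.0
```

```bash

python3 -m jog '[[[0,0.1,1],0],[[0,0,1],0],[[0,0,0.7],0],[[0,0,0.5],0],[[0,0,0.2],0],[[0,0,0],0],[[0,0,0],0],[[0,0,0],0]]'
python3 -m jog '[[[0,0,0],0],[[0,0,0],0],[[0,0,0],0],[[0,0,0],0],[[0,0,0],0],[[0,0,0],0],[[0,0,0],0],[[0,0,0],0]]' -1 6
python3 -m jog '[[[0,0,-0.3],0],[[0,0,-0.7],0],[[0,0,-1.2],0],[[0,0,-1.5],0],[[0,0,-1.8],0],[[0,0,-1.8],0],[[0,0,-1.5],0],[[0,0,0],0]]'
python3 - <<'E'
from h import *
go(.494,-.278,.10,.15)
E
```

```text
t: 38.8
tcp_pos: [0.6459, 0.0784, 0.0143]
tool_rot: [3.142, -0.001, 0.15]
ft_force: [-0.2, -0.3, -0.5]
gripper_width: 0.652
gripper_force: 0.0
t: 39.6
tcp_pos: [0.6456, 0.0784, 0.014]
tool_rot: [-3.142, -0.0, 0.15]
ft_force: [-0.4, -0.6, 0.5]
gripper_width: 0.38
gripper_force: 6.0
t: 40.4
tcp_pos: [0.6477, 0.0786, 0.1053]
tool_rot: [3.142, -0.006, 0.15]
ft_force: [-0.3, -0.3, 0.1]
gripper_width: 0.376
gripper_force: 6.0
t 40.4 tcp [0.6477 0.0786 0.1053] rot [ 3.1416 -0.0056  0.1497] F [-0.3 -0.3  0.1] w 0.37614056970981896 5.999985337257385
tool shift cm [-20.52  32.97   0.42] turn -0.0
```

```bash

python3 -m jog '[[[-0.8,1.3,0],0],[[-1.8,2.9,0],0],[[-2.4,3.9,0],0],[[-2.4,3.9,0],0],[[-2.4,3.9,0],0],[[-2.4,3.9,0],0],[[-2.4,3.9,0],0],[[-2.4,3.9,0],0]]'
python3 -m jog '[[[-1.8,2.9,0],0],[[-1.4,2.3,0],0],[[0,0,0],0],[[0,0,0],0],[[0,0,0],0],[[0,0,0],0],[[0,0,0],0],[[0,0,0],0]]'
python3 - <<'E'
from h import *
d=ctrl.get_image('wrist');save(d,'w6')
print([(n,round(r['p'],2),np.round(r['centre'],4).tolist()) for n in ['gall_dark','gall_pale','block_white'] for r in ctrl.tip_of(d,n)[:1]])
T=np.array(d['T'])
for m in ctrl.outline_of(d,'gall_dark')[:1]:
    c,r=cv2.minEnclosingCircle(np.argwhere(m['mask'])[:,::-1].astype(np.float32))
    v=T[:3,:3]@[(c[0]-d['cx'])/d['fx'],-(c[1]-d['cy'])/d['fy'],-1]
    print(c,r,np.round(T[:3,3]+v*(ctrl.sense()['tcp_pos'][2]+.011-T[2,3])/v[2],4))
for p in [(.551,-.272,.026),(.554,-.269,.026)]: print(np.round(proj(d,p)))
go(.552,-.271,.028,.15)
E
```

```text
t: 41.2
tcp_pos: [0.5158, -0.2221, 0.101]
tool_rot: [-3.141, 0.002, 0.149]
ft_force: [0.6, -1.1, 0.2]
gripper_width: 0.375
gripper_force: 6.0
t: 42.0
tcp_pos: [0.4952, -0.2752, 0.1019]
tool_rot: [-3.141, -0.0, 0.151]
ft_force: [0.4, 0.5, -0.1]
gripper_width: 0.373
gripper_force: 6.0
[('gall_dark', 0.79, [0.4938, -0.2747, 0.1115]), ('gall_pale', 0.52, [0.4477, -0.2761, 0.0427]), ('block_white', 0.6, [0.5531, -0.266, 0.0061])]
(280.1286315917969, 258.89373779296875) 29.83343505859375 [ 0.4945 -0.2759  0.113 ]
[285. 155.]
[283. 151.]
t 42.25 tcp [ 0.4949 -0.276   0.102 ] rot [ 3.1415e+00 -1.0000e-04  1.5000e-01] F [-0.3  0.7  0.2] w 0.3810090368303086 6.00000187754631
tool shift cm [5.72 0.36 7.4 ] turn 0.0
```

View pics/w6.png

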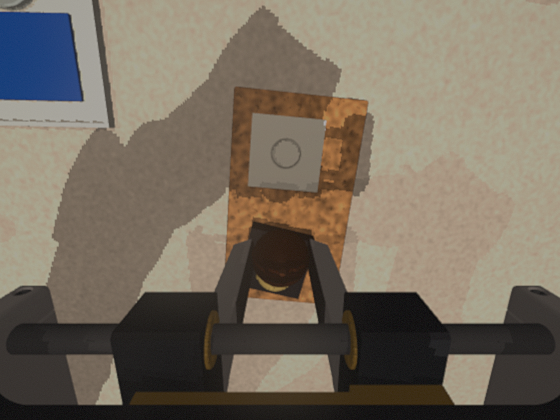

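The dark gall is held at (280,259). The white dimple is at (286,153), i.e. (.552,-.272).

```bash

python3 -m jog '[[[2.8,0.23,0],0],[[2.9,0.23,0],0],[[0,0,1.5],0],[[0,0,2],0],[[0,0,1.5],0],[[0,0,1],0],[[0,0,0.5],0],[[0,0,0],0]]'
python3 - <<'E'
from h import *
go(.552,-.272,.028,.15)
E
```

```text
t: 43.05
tcp_pos: [0.5515, -0.2721, 0.0365]
tool_rot: [-3.141, 0.001, 0.15]
ft_force: [0.8, -0.7, -0.2]
gripper_width: 0.377
gripper_force: 6.0
t 43.05 tcp [ 0.5515 -0.2721  0.0365] rot [-3.1411e+00  7.0000e-04  1.4960e-01] F [ 0.8 -0.7 -0.2] w 0.37674516771436656 5.999967008829117
tool shift cm [0.05 0.   0.85] turn -0.0
```

```bash

python3 -m jog '[[[0,0,0.2],0],[[0,0,0.2],0],[[0,0,0.2],0],[[0,0,0.1],0],[[0,0,0.1],0],[[0,0,0.05],0],[[0,0,0],0],[[0,0,0],0]]'
python3 -m jog '[[[0,0,0],0],[[0,0,0],0],[[0,0,0],0],[[0,0,0],0],[[0,0,0],0],[[0,0,0],0],[[0,0,0],0],[[0,0,0],0]]' 0.3
python3 -m jog '[[[0,0,-0.5],0],[[0,0,-1.5],0],[[0,0,-2],0],[[0,0,-2],0],[[0,0,-2],0],[[-3,0,-2],0],[[-3,0,0],0],[[0,0,0],0]]'
python3 - <<'E'
from h import *
d=ctrl.get_image('wrist');save(d,'w7')
for c in ['wrist','scene','side']:
  d=ctrl.get_image(c); print([(n,round(r['p'],2),np.round(r['centre'],4).tolist()) for n in ['gall_dark','gall_pale','block_white','block_black','jar_blue','jar_red'] for r in ctrl.tip_of(d,n)[:1]])
go(.434,.2945,.165,.02)
E
```

```text
t: 43.85
tcp_pos: [0.5519, -0.2721, 0.0286]
tool_rot: [3.142, -0.0, 0.15]
ft_force: [-0.1, -0.0, -0.2]
gripper_width: 0.379
gripper_force: 6.0
t: 44.65
tcp_pos: [0.5519, -0.2722, 0.0285]
tool_rot: [3.142, -0.0, 0.15]
ft_force: [0.4, -1.4, -0.8]
gripper_width: 0.647
gripper_force: 0.0
t: 45.45
tcp_pos: [0.4885, -0.2829, 0.1304]
tool_rot: [3.141, 0.002, 0.146]
ft_force: [0.4, -0.6, 0.1]
gripper_width: 0.651
gripper_force: 0.0
[('gall_dark', 0.71, [0.5557, -0.2745, 0.0345]), ('gall_pale', 0.94, [0.4501, -0.276, 0.0404]), ('block_white', 0.29, [0.4531, -0.2771, 0.0397]), ('block_black', 0.88, [0.4491, -0.2794, 0.0094]), ('jar_blue', 0.73, [0.5989, -0.0391, 0.0089])]
[('gall_dark', 0.7, [0.5535, -0.2642, 0.0388]), ('gall_pale', 0.49, [0.4495, -0.2776, 0.0405]), ('block_white', 0.68, [0.5532, -0.2715, 0.0039]), ('block_black', 0.86, [0.4478, -0.2747, 0.0061]), ('jar_blue', 0.68, [0.4324, 0.2895, 0.0034]), ('jar_red', 0.8, [0.5313, 0.2974, 0.004])]
[('gall_dark', 0.46, [0.5583, -0.2699, 0.0393]), ('gall_pale', 0.51, [0.4452, -0.2757, 0.0415]), ('block_white', 0.51, [0.5524, -0.2653, 0.003]), ('block_black', 0.92, [0.4466, -0.2821, 0.009]), ('jar_blue', 0.79, [0.434, 0.294, 0.0018]), ('jar_red', 0.94, [0.5347, 0.2943, 0.0011])]
t 46.55 tcp [ 0.4925 -0.2811  0.1285] rot [ 3.1416e+00 -1.0000e-04  1.4970e-01] F [-0.8  0.1  0.2] w 0.6466461956763624 0.0
tool shift cm [  2.8  -57.79  -3.65] turn 0.13
```

View pics/w7.png

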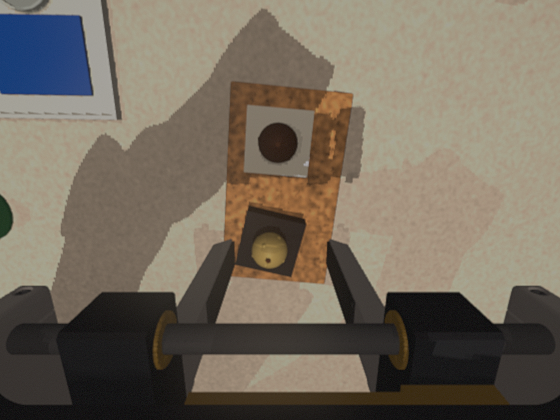

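Both galls are seated: dark at (278,142) on white, pale at (269,250) on black. Next I bring the blue jar back.

```bash

python3 -m jog '[[[0,0,-1.9],0.07],[[0,0,-1.8],0.06],[[-0.4,-4.4,0],0],[[-0.4,-4.4,0],0],[[-0.4,-4.4,0],0],[[-0.4,-4.4,0],0],[[-0.4,-4.4,0],0],[[-0.4,-4.4,0],0]]' 1 20
python3 -m jog '[[[-0.4,-4.4,0],0],[[-0.4,-4.4,0],0],[[-0.4,-4.4,0],0],[[-0.4,-4.4,0],0],[[-0.4,-4.4,0],0],[[-0.3,-4.4,0],0],[[0,-4.4,0],0],[[0,0,0],0]]'
python3 -m jog '[[[0,0,0],0],[[0,0,0],0],[[0,0,0],0],[[0,0,0],0],[[0,0,0],0],[[0,0,0],0],[[0,0,0],0],[[0,0,0],0]]'
python3 - <<'E'
from h import *
go(.434,.2945,.066,.02)
E
```

```text
t: 47.35
tcp_pos: [0.463, -0.016, 0.1657]
tool_rot: [-3.142, -0.001, 0.019]
ft_force: [0.5, -0.5, -0.0]
gripper_width: 1.0
gripper_force: 0.0
t: 48.15
tcp_pos: [0.433, 0.2977, 0.1656]
tool_rot: [-3.137, -0.001, 0.029]
ft_force: [0.0, -0.5, 0.3]
gripper_width: 1.006
gripper_force: 0.0
t: 48.95
tcp_pos: [0.4342, 0.2898, 0.1655]
tool_rot: [-3.142, -0.0, 0.02]
ft_force: [0.1, 0.2, -0.9]
gripper_width: 0.998
gripper_force: 0.0
t 48.95 tcp [0.4342 0.2898 0.1655] rot [-3.1415e+00 -1.0000e-04  1.9700e-02] F [ 0.1  0.2 -0.9] w 0.997550379782795 0.0
tool shift cm [-0.02 -0.46  9.95] turn -0.0
```

```bash

python3 -m jog '[[[0,-0.5,0],0],[[0,0,2],0],[[0,0,2],0],[[0,0,2],0],[[0,0,2],0],[[0,0,1.3],0],[[0,0,0.6],0],[[0,0,0],0]]'
python3 -m jog '[[[0,0,0],0],[[0,0,0],0],[[0,0,0],0],[[0,0,0],0],[[0,0,0],0],[[0,0,0],0],[[0,0,0],0],[[0,0,0],0]]' -1 20
python3 -m jog '[[[0,0,-0.5],0],[[0,0,-1],0],[[0,0,-1],0],[[0,0,-1.5],0],[[0,0,-1.5],0],[[0,0,-1.5],0],[[0,0,0],-0.07],[[0,0,0],-0.06]]'
python3 - <<'E'
from h import *
go(.5978,-.0395,.14,.15)
E
```

```text
t: 49.75
tcp_pos: [0.4339, 0.2949, 0.066]
tool_rot: [3.141, 0.001, 0.02]
ft_force: [0.1, -0.1, 0.1]
gripper_width: 0.998
gripper_force: 0.0
t: 50.55
tcp_pos: [0.4343, 0.295, 0.0668]
tool_rot: [-3.141, -0.0, 0.02]
ft_force: [-0.0, -0.3, 4.2]
gripper_width: 0.614
gripper_force: 20.0
t: 51.35
tcp_pos: [0.4345, 0.2951, 0.1379]
tool_rot: [-3.141, -0.002, 0.152]
ft_force: [0.7, -0.4, -2.4]
gripper_width: 0.621
gripper_force: 20.0
t 51.35 tcp [0.4345 0.2951 0.1379] rot [-3.1409e+00 -1.8000e-03  1.5240e-01] F [ 0.7 -0.4 -2.4] w 0.6209570906401818 19.99828040599823
tool shift cm [11.06 35.55 -0.22] turn 0.002
```

```bash

python3 -m jog '[[[0.5,1.5,0],0],[[0.9,2.9,0],0],[[1.2,3.7,0],0],[[1.2,3.7,0],0],[[1.2,3.7,0],0],[[1.2,3.7,0],0],[[1.2,3.7,0],0],[[1.2,3.7,0],0]]'
python3 -m jog '[[[1.2,3.7,0],0],[[0.9,2.9,0],0],[[0.4,1.9,0],0],[[0,0,0],0],[[0,0,0],0],[[0,0,0],0],[[0,0,0],0],[[0,0,0],0]]'
python3 - <<'E'
from h import *
go(.598,-.0405,.0705,.15)
d=ctrl.get_image('wrist'); print([(n,round(r['p'],2),np.round(r['centre'],4).tolist()) for n in ['pad_blue','pad_red','jar_blue'] for r in ctrl.tip_of(d,n)[:1]])
E
```

```text
t: 52.15
tcp_pos: [0.5594, 0.0431, 0.1373]
tool_rot: [3.141, -0.001, 0.15]
ft_force: [0.5, -0.2, -2.2]
gripper_width: 0.615
gripper_force: 20.0
t: 52.95
tcp_pos: [0.596, -0.0343, 0.1366]
tool_rot: [-3.141, 0.0, 0.152]
ft_force: [0.5, 0.1, -2.1]
gripper_width: 0.613
gripper_force: 20.0
t 52.95 tcp [ 0.596  -0.0343  0.1366] rot [-3.1412  0.      0.1516] F [ 0.5  0.1 -2.1] w 0.6132958186366082 19.998383224010468
tool shift cm [0.1  0.64 6.61] turn 0.002
[('pad_blue', 0.83, [0.5997, -0.0385, 0.0068]), ('pad_red', 0.55, [0.5804, 0.0721, 0.0037]), ('jar_blue', 0.95, [0.5993, -0.0332, 0.0786])]
```

```bash

python3 -m jog '[[[0.1,0.5,0.5],0],[[0,0,1],0],[[0,0,1.2],0],[[0,0,1.2],0],[[0,0,1.1],0],[[0,0,0.8],0],[[0,0,0.4],0],[[0,0,0],0]]'
python3 -m jog '[[[0,0,0.1],0],[[0,0,0.1],0],[[0,0,0.05],0],[[0,0,0],0],[[0,0,0],0],[[0,0,0],0],[[0,0,0],0],[[0,0,0],0]]'
```

```text
t: 53.95
tcp_pos: [0.5976, -0.0404, 0.0738]
tool_rot: [-3.141, 0.001, 0.15]
ft_force: [-0.3, -0.5, -2.2]
gripper_width: 0.615
gripper_force: 20.0
t: 54.75
tcp_pos: [0.598, -0.0404, 0.072]
tool_rot: [-3.142, -0.0, 0.15]
ft_force: [-0.5, -0.2, -2.4]
gripper_width: 0.616
gripper_force: 20.0
```

```bash

python3 -m jog '[[[0,0,0.05],0],[[0,0,0.05],0],[[0,0,0],0],[[0,0,0.05],0],[[0,0,0],0],[[0,0,0],0],[[0,0,0],0],[[0,0,0],0]]'
python3 -m jog '[[[0,0,0.05],0],[[0,0,0],0],[[0,0,0],0],[[0,0,0],0],[[0,0,0],0],[[0,0,0],0],[[0,0,0],0],[[0,0,0],0]]'
```

```text
t: 55.55
tcp_pos: [0.598, -0.0404, 0.0708]
tool_rot: [3.142, -0.0, 0.15]
ft_force: [-2.1, 0.3, 4.3]
gripper_width: 0.615
gripper_force: 20.0
t: 56.35
tcp_pos: [0.598, -0.0404, 0.0708]
tool_rot: [-3.142, -0.0, 0.15]
ft_force: [-2.5, 0.2, 8.3]
gripper_width: 0.617
gripper_force: 20.0
```

Contact. Release, rise and go to the red jar.

```bash

python3 -m jog '[[[0,0,0],0],[[0,0,0],0],[[0,0,0],0],[[0,0,0],0],[[0,0,0],0],[[0,0,-0.5],0],[[0,0,-1.5],0],[[0,0,-2],0]]' 1
python3 -m jog '[[[0,0,-3],0],[[0,0,-2.5],0],[[-0.1,-3.5,0],0],[[-0.1,-4.4,0],0],[[-0.2,-4.4,0],0],[[-0.2,-4.4,0],0],[[-0.2,-4.4,0],0],[[-0.2,-4.4,0],0]]'
python3 -m jog '[[[-0.2,-4.4,0],0],[[-0.2,-4,0],0],[[0,0,0],0.07],[[0,0,0],0.06],[[0,0,0],0],[[0,0,0],0],[[0,0,0],0],[[0,0,0],0]]'
python3 - <<'E'
from h import *
go(.5332,.2963,.0665,.02)
E
```

```text
t: 57.15
tcp_pos: [0.5973, -0.0404, 0.1099]
tool_rot: [-3.141, 0.002, 0.15]
ft_force: [0.4, -0.1, -0.2]
gripper_width: 1.001
gripper_force: 0.0
t: 57.95
tcp_pos: [0.5497, 0.2119, 0.1655]
tool_rot: [-3.141, -0.001, 0.15]
ft_force: [-0.3, 0.5, 0.1]
gripper_width: 0.999
gripper_force: 0.0
t: 58.75
tcp_pos: [0.5337, 0.2923, 0.1651]
tool_rot: [-3.141, -0.0, 0.02]
ft_force: [-0.4, -0.0, -0.3]
gripper_width: 1.002
gripper_force: 0.0
t 58.75 tcp [0.5337 0.2923 0.1651] rot [-3.1415e+00 -1.0000e-04  1.9700e-02] F [-0.4 -0.  -0.3] w 1.0019693658171653 0.0
tool shift cm [-0.05 -0.39  9.86] turn -0.0
```

```bash

python3 -m jog '[[[0,-0.4,0],0],[[0,0,2],0],[[0,0,2],0],[[0,0,2],0],[[0,0,2],0],[[0,0,1.3],0],[[0,0,0.5],0],[[0,0,0],0]]'
python3 -m jog '[[[0,0,0],0],[[0,0,0],0],[[0,0,0],0],[[0,0,0],0],[[0,0,0],0],[[0,0,0],0],[[0,0,0],0],[[0,0,0],0]]' -1 20
python3 -m jog '[[[0,0,-0.5],0],[[0,0,-1],0],[[0,0,-1],0],[[0,0,-1.5],0],[[0,0,-1.5],0],[[0,0,-1.5],0],[[0,0,0],-0.07],[[0,0,0],-0.06]]'
python3 - <<'E'
from h import *
go(.5815,.0695,.14,.15)
E
```

```text
t: 59.55
tcp_pos: [0.5333, 0.2966, 0.0665]
tool_rot: [3.141, 0.001, 0.02]
ft_force: [0.0, 0.7, -0.2]
gripper_width: 1.004
gripper_force: 0.0
t: 60.35
tcp_pos: [0.5337, 0.2968, 0.0673]
tool_rot: [-3.141, -0.0, 0.02]
ft_force: [0.4, -0.4, 4.1]
gripper_width: 0.611
gripper_force: 20.0
t: 61.15
tcp_pos: [0.534, 0.297, 0.1386]
tool_rot: [-3.141, -0.002, 0.152]
ft_force: [0.1, 0.1, -1.6]
gripper_width: 0.613
gripper_force: 20.0
t 61.15 tcp [0.534  0.297  0.1386] rot [-3.141e+00 -2.000e-03  1.524e-01] F [ 0.1  0.1 -1.6] w 0.6125845170804726 19.998732805252075
tool shift cm [ 1.24 23.21 -0.16] turn 0.002
```

```bash

python3 -m jog '[[[0.1,1.5,0],0],[[0.2,3,0],0],[[0.2,3.8,0],0],[[0.2,4.2,0],0],[[0.2,4.2,0],0],[[0.2,3.5,0],0],[[0.1,2,0],0],[[0,0.9,0],0]]'
python3 -m jog '[[[0,0,0],0],[[0,0,0],0],[[0,0,0],0],[[0,0,0],0],[[0,0,0],0],[[0,0,0],0],[[0,0,0],0],[[0,0,0],0]]'
python3 - <<'E'
from h import *
go(.5815,.0695,.0705,.15)
E
```

```text
t: 61.95
tcp_pos: [0.5801, 0.0653, 0.1373]
tool_rot: [3.139, 0.0, 0.143]
ft_force: [0.2, 0.4, -2.0]
gripper_width: 0.616
gripper_force: 20.0
t: 62.75
tcp_pos: [0.5798, 0.0702, 0.137]
tool_rot: [3.142, -0.0, 0.15]
ft_force: [0.2, -0.2, -2.0]
gripper_width: 0.61
gripper_force: 20.0
t 62.75 tcp [0.5798 0.0702 0.137 ] rot [ 3.1416 -0.      0.1499] F [ 0.2 -0.2 -2. ] w 0.6099650551666419 19.99889463186264
tool shift cm [0.16 0.09 6.65] turn -0.0
```

```bash

python3 -m jog '[[[0.2,0.1,0.5],0],[[0,0,1],0],[[0,0,1.2],0],[[0,0,1.2],0],[[0,0,1.1],0],[[0,0,0.8],0],[[0,0,0.4],0],[[0,0,0],0]]'
python3 -m jog '[[[0,0,0.1],0],[[0,0,0.05],0],[[0,0,0.05],0],[[0,0,0],0],[[0,0,0],0],[[0,0,0],0],[[0,0,0],0],[[0,0,0],0]]'
python3 -m jog '[[[0,0,0.05],0],[[0,0,0],0],[[0,0,0],0],[[0,0,0],0],[[0,0,0],0],[[0,0,0],0],[[0,0,0],0],[[0,0,0],0]]'
```

```text
t: 63.55
tcp_pos: [0.5816, 0.0694, 0.0743]
tool_rot: [-3.142, 0.001, 0.15]
ft_force: [-0.4, -0.1, -2.7]
gripper_width: 0.614
gripper_force: 20.0
t: 64.35
tcp_pos: [0.582, 0.0694, 0.073]
tool_rot: [-3.142, -0.0, 0.15]
ft_force: [-0.2, -0.1, -1.6]
gripper_width: 0.612
gripper_force: 20.0
t: 65.15
tcp_pos: [0.582, 0.0694, 0.0725]
tool_rot: [3.142, -0.0, 0.15]
ft_force: [0.2, 0.1, -1.5]
gripper_width: 0.612
gripper_force: 20.0
```

```bash

python3 -m jog '[[[0,0,0.05],0],[[0,0,0],0],[[0,0,0.05],0],[[0,0,0],0],[[0,0,0],0],[[0,0,0],0],[[0,0,0],0],[[0,0,0],0]]'
python3 -m jog '[[[0,0,0.05],0],[[0,0,0],0],[[0,0,0],0],[[0,0,0],0],[[0,0,0],0],[[0,0,0],0],[[0,0,0],0],[[0,0,0],0]]'
```

```text
t: 65.95
tcp_pos: [0.582, 0.0694, 0.0715]
tool_rot: [-3.142, -0.0, 0.15]
ft_force: [-0.3, -0.4, -1.8]
gripper_width: 0.615
gripper_force: 20.0
t: 66.75
tcp_pos: [0.582, 0.0694, 0.0713]
tool_rot: [3.142, -0.0, 0.15]
ft_force: [-1.8, -0.1, 5.5]
gripper_width: 0.612
gripper_force: 20.0
```

```bash

python3 -m jog '[[[0,0,0.05],0],[[0,0,0],0],[[0,0,0],0],[[0,0,0],0],[[0,0,0],0],[[0,0,0],0],[[0,0,0],0],[[0,0,0],0]]'
python3 -m jog '[[[0,0,0],0],[[0,0,0],0],[[0,0,0],0],[[0,0,0],0],[[0,0,0],0],[[0,0,-0.5],0],[[0,0,-1.5],0],[[0,0,-2],0]]' 1
python3 -m jog '[[[0,0,-3],0],[[0,0,-3],0],[[0,0,-3],0],[[-2,-3,-2],0],[[-2,-3,-2],0],[[-2,-3,0],0],[[0,0,0],0],[[0,0,0],0]]'
python3 - <<'E'
from h import *
st()
for c in ['wrist','side','scene']:
  d=ctrl.get_image(c); print(c,[(n,round(r['p'],2),np.round(r['centre'],3).tolist()) for n in ['gall_dark','gall_pale','block_white','block_black','jar_blue','jar_red','pad_blue','pad_red','flask'] for r in ctrl.tip_of(d,n)[:1]])
save(d,'s9')
E
```

```text
t: 67.55
tcp_pos: [0.5821, 0.0694, 0.0713]
tool_rot: [3.142, -0.001, 0.15]
ft_force: [-2.3, -0.1, 9.2]
gripper_width: 0.616
gripper_force: 20.0
t: 68.35
tcp_pos: [0.5812, 0.0693, 0.1104]
tool_rot: [3.142, 0.002, 0.15]
ft_force: [0.1, -0.9, -0.1]
gripper_width: 1.0
gripper_force: 0.0
t: 69.15
tcp_pos: [0.509, 0.1498, 0.241]
tool_rot: [3.141, -0.001, 0.152]
ft_force: [0.0, -0.1, -0.5]
gripper_width: 1.001
gripper_force: 0.0
t 69.15 tcp [0.509  0.1498 0.241 ] rot [ 3.1415e+00 -9.0000e-04  1.5160e-01] F [ 0.  -0.1 -0.5] w 1.0008852362181395 0.0
wrist [('gall_dark', 0.38, [0.602, -0.039, 0.011]), ('block_black', 0.84, [0.449, -0.281, 0.01]), ('jar_blue', 0.58, [0.6, -0.04, 0.011]), ('jar_red', 0.62, [0.581, 0.066, 0.011]), ('pad_blue', 0.23, [0.581, 0.065, 0.008]), ('flask', 0.67, [0.432, 0.04, 0.001])]
side [('gall_dark', 0.66, [0.554, -0.267, 0.042]), ('gall_pale', 0.7, [0.449, -0.278, 0.042]), ('block_white', 0.55, [0.553, -0.268, 0.006]), ('block_black', 0.78, [0.449, -0.278, 0.009]), ('jar_blue', 0.62, [0.597, -0.039, 0.005]), ('jar_red', 0.85, [0.583, 0.066, 0.008]), ('pad_blue', 0.55, [0.598, -0.035, -0.001]), ('pad_red', 0.79, [0.579, 0.072, 0.002]), ('flask', 0.76, [0.428, 0.043, -0.001])]
scene [('gall_dark', 0.6, [0.555, -0.268, 0.039]), ('gall_pale', 0.8, [0.451, -0.274, 0.04]), ('block_white', 0.87, [0.554, -0.276, 0.003]), ('block_black', 0.68, [0.445, -0.277, 0.006]), ('jar_blue', 0.81, [0.596, -0.044, 0.007]), ('jar_red', 0.73, [0.581, 0.07, 0.009]), ('pad_blue', 0.97, [0.599, -0.041, 0.007]), ('pad_red', 0.78, [0.584, 0.069, 0.001]), ('flask', 0.72, [0.428, 0.04, -0.003])]
```

View pics/s9.png

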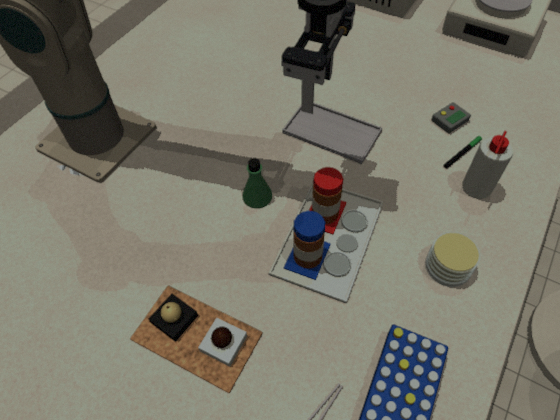

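Both jars are upright on their pads at (309,240) and (327,195). The galls are seated at (172,312) and (221,338), the flask has not moved, and the arm is clear.

```bash
python3 -c "
from plant import ctrl
print(ctrl.hand_in())"
```

```text
the job is handed in; nothing more can be done
None
```

I handed the job in at about 69 s of the 134 s allowed; the final camera check showed both galls seated in the right blocks, both jars upright on their own pads and the flask unmoved, but hand-in returned no verdict.

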